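# Snap the flip cap home with the cap setter

### The job

The flip cap on the bottle in the turntable has only been set loosely on the neck. Draw the cap setter (the hand tool with the stout round handle and broad flat foot) straight up out of its upright sleeve, bring its foot down on the cap and press until the cap snaps fully home on the bottle, without touching the cap with the gripper. Finish still gripping the setter and pressing it firmly down on the cap, with the bottle standing upright in its nest and the gauges and the cap tray left where they are.

Things in the scene. Friction and masses are not known exactly. Their poses are not given: they have to be found in the camera images.
- setter: Cap setter, press-on tool, 165 mm long, 0.11-0.22 kg, round about z (any yaw). Origin: centre of its foot's flat underside; z up to the handle. Foot 44 mm across, 16 high, tapering to 20 at 26 mm; shaft 13 across; collar 22 at 94-98 mm; straight round handle 27 across at 98-160 mm: grip at about 135. Starts upright in the sleeve, foot down, origin at height 6 mm.
- sleeve: Upright steel tube fixed to the counter that holds the setter, left or right of the turntable (the gauge stand is on the other side). Origin: centre of its underside on the counter; z up. Base 90 mm across, 6 high (the setter stands on it); tube 56 mm outside, 49 inside, open top 60 mm above the counter.
- cap: Yellow flip cap, lid shut, round, 40 mm across, 29 high, flat top, 22 g. Origin: centre of its lower edge, z up. Starts loose on the neck bead, origin 78 mm above the bottle's. Pressed down it resists with up to about 11 N over 3 mm, then the force suddenly drops and it jumps 4-5 mm ahead of the tool onto the bottle's rim: fully home, origin 71 mm above the bottle's. Follow on to keep pressing.
- bottle: Clear glass bottle standing upright and loose in the nest at the centre of the turntable; body 52 mm across, neck 22 across with a 28 mm bead, rim 97 mm above its origin; 0.10-0.20 kg. Origin: centre of its underside, 12 mm above the counter.
- turntable: Cast aluminium turntable 230 mm across, fixed on the counter; origin on its axis at counter height. Platter top at 12 mm; three jaws, tops at 26 mm, from 28 to 66 mm off the axis, nest the bottle with 1.7 mm play. The platter can turn stiffly; this does not matter.
- plug_gauge: Bystander: slim steel plug gauge, 126 mm long, 13 to 20 mm thick, standing upright in its own stand; origin at its lower end, 6 mm above the counter. Not the setter.
- gauge_stand: Stand of the plug gauge, fixed to the counter: base 90 mm across and 6 mm high, tube 32 mm outside, open at the top 50 mm above the counter. Origin: centre of its underside.
- ring_gauge: Bystander: stainless ring gauge lying flat on the counter, 64 mm across, 41 mm bore, 16 mm high; origin at the centre of its underside.
- cap_tray: Bystander: red open plastic tray with two spare caps in it, beyond the turntable; 110 mm by 160 mm, 32 mm high; origin at the centre of its underside.

How it is judged:
By the outcome, as a careful person would: the job done as asked, in the order asked, and still so for the second after the job is handed in, while the arm keeps its last pose, push and grip.
It also fails if it takes over 35 s, if anything falls off the work surface, if the arm or the gripper's body presses on something with over 40 N, if the wrist force passes 120 N, or if a joint passes its speed limit or range.

### The arm

A 6-joint arm with a two-finger parallel gripper is mounted at the origin on the work surface. World frame = base frame: x ahead of the robot, y to its left, z up, the work surface at z = 0. Lengths are in m, angles in rad, forces in N, time in s.
With the tool pointing down it reaches from about 0.3 to 0.775 m from the base axis. Payload 14.6 kg.
Tool frame: the origin (TCP) lies at the very end of the fingers, on their centre line; the grasp point (between the pads) lies 19 mm behind it; z points along the fingers, y is the line along which they close (so a half turn about z gives the same grasp; the last joint's range is limited). The gripper opens to 85 mm and grips with 20 to 120 N. Pads are 22 mm wide; open, the fingers measure 114 mm over their backs; the gripper's body (76 mm by 85 mm) begins 54 mm behind the grasp point. The pads swing forward as they close: fully open they stand 13 mm farther back than shut.
Start: joints at [-1.37, 0.3, 1.521, -0, 1.321, -0.067], TCP at [0.146, -0.53, 0.231] pointing down, gripper open.
Joint ranges: [-3.03, 3.03], [-0.79, 2.21], [0.23, 2.52], [-1.04, 4.18], [0, 3.07], [-2.55, 2.55]. Speed limits (rad/s): [2.22, 2.22, 2.57, 3.14, 3.14, 3.14].

### API

Orientations are given as a unit quaternion [w, x, y, z].
In Python, from rig import ctrl gives the robot as it stands.
- The arm moves only by the shell command python3 nudge.py [FORCE], which reads ROWS from standard input. ROWS is a JSON object with one list for each field, all of the same length, 1 to 10, a row being the entries at one place: dx, dy, dz (the shift in normalised numbers (1 is 0.8 m)), wx, wy, wz (a rotation vector in parts of the range, where 1.0 means 4 rad), finger_gap (the opening from 0.0 (shut) to 1.0 (fully open)); each row is the pose to reach, as a shift and turn from the pose commanded when the command began, along the tool's axes at that moment; what a row does not reach only later rows make up. A row lasts 1/10 s, in which the tool goes at most 0.05 m and 0.15 rad, less where a joint would pass 70% of its speed; a pose out of reach is approached as far as the arm can. The fingers move at their own pace and stop on an object; FORCE is the grip in N (left out, the last holds). Time passes only in rows, so rows that do not move let the fingers close. It prints the time, the measured TCP pose, the force, the opening and the grip force at its end. Shift and turn numbers lie between -1 and 1, and a call with a number outside is refused. Input that does not fit is refused with a message, and nothing moves.
- ctrl.get_state(): the state, without advancing time (a new reading comes with each control period).
- ctrl.snapshot(name): name is "side" or "top"; returns a dict with "color" (400x640x3 uint8, red, green, blue), "K" (3x3 intrinsics, pixels), "distortion" ([k1, k2, p1, p2, k3] as OpenCV has them; the pictures are not rectified), "origin" and "attitude" of the camera in the world. Camera axes: x right, y down, z forward; pixel columns grow to the right and rows downward; lengths in m; the calibration is good to about 2 mm. A picture is of the moment at which its call begins. There is no depth.
- ctrl.hand_in(): hands the job in; it is judged then, once.
The state is a dict: "clock": time; "joint_pos": joint angles; "qd": joint speeds; "joint_torque": joint torques, N m; "eef_pos": TCP position; "eef_rot": TCP orientation; "contact_force": force on the tool from outside, world axes, zero at the start; "moment": the same for the moment, N m; "grip_width": opening from 0.0 (shut) to 1.0 (fully open); "gripper_force": force on a finger pad.
Only numpy, scipy, OpenCV 4.12 (cv2) and the standard library are available. Lean on these libraries where they do the work, as an engineer would, in place of code of your own. Each camera call takes 0.05 s, during which the arm holds its last target. There are 200 camera calls.

## Working session

There is one attempt and no reset: what is moved stays moved. The work goes in short steps, Python scripts to look and compute and a shell command to move; the robot and the scene stay as the last step left them, time stands still between calls to the robot, and variables do not carry over. Pictures are saved under pics/ and viewed, at most 10 in all, crops included, and the job is handed in when it is done.

```bash
ls; mkdir -p pics
python3 - <<'E'
from rig import ctrl
import cv2,pickle,numpy as np
np.set_printoptions(precision=4,suppress=True)
s=ctrl.get_state();print(s)
d={}
for n in("side","top"):
    p=ctrl.snapshot(n);d[n]=p;cv2.imwrite(f"pics/{n}0.png",p["color"][:,:,::-1]);print(n,p["K"],p["distortion"],p["origin"],p["attitude"])
pickle.dump(d,open("s0.pkl","wb"))
E
```

```text
nudge.py
pics
rig.py
{'clock': 0.0, 'joint_pos': array([-1.3696,  0.3005,  1.5216, -0.    ,  1.3207, -0.0666]), 'qd': array([-0.0009,  0.002 ,  0.0005, -0.0007,  0.0007,  0.0007]), 'joint_torque': array([  0.0007, -54.3499, -36.1792,  -0.    ,   0.0041,   0.    ]), 'eef_pos': array([ 0.1455, -0.5302,  0.2307]), 'eef_rot': array([-0.0006,  0.9911,  0.1335, -0.0001]), 'contact_force': array([ 0.3437,  0.2072, -0.7643]), 'moment': array([0.0148, 0.053 , 0.0017]), 'gripper_force': 0.0, 'grip_width': 0.9984051183159736}
side [[421.7419   0.     323.1033]
 [  0.     421.7419 195.9651]
 [  0.       0.       1.    ]] [-0.0021  0.      0.      0.      0.    ] [0.3947 0.7545 0.7322] [ 0.0608 -0.1217  0.8967 -0.4212]
top [[379.1341   0.     319.049 ]
 [  0.     379.1341 202.5214]
 [  0.       0.       1.    ]] [-0.0166  0.      0.      0.      0.    ] [0.4107 0.0124 0.9929] [ 0.0739 -0.6733  0.7311 -0.0823]
```

View pics/side0.png

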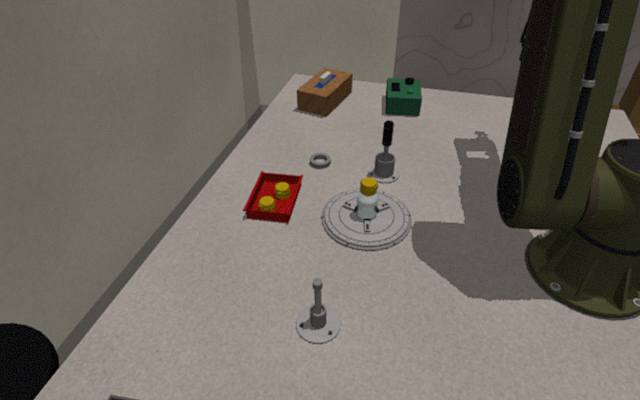

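View pics/top0.png

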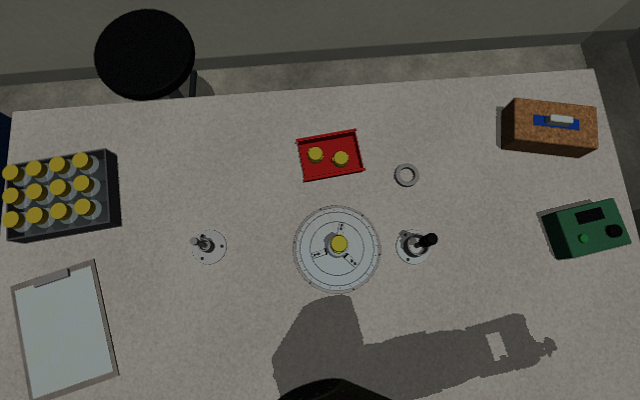

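The side view shows the black-handled setter at about (388,135) in its sleeve (384,168), the capped bottle at (369,195) and the plug gauge at (318,300). The top view shows the setter head at about (430,239), the sleeve at (415,247), the cap at (340,243) and the turntable at (337,250).

```bash
cat > h.py <<'E'
import cv2,numpy as np
from scipy.spatial.transform import Rotation as R
np.set_printoptions(precision=4,suppress=True)
def rot(q): return R.from_quat(np.roll(q,-1)).as_matrix()
def ray(p,uv):
    u=cv2.undistortPoints(np.array([[uv]],float),p["K"],p["distortion"])[0,0]
    d=rot(p["attitude"])@[u[0],u[1],1]; return np.array(p["origin"]),d/np.linalg.norm(d)
def plane(p,uv,z):
    o,d=ray(p,uv); return o+d*(z-o[2])/d[2]
def tri(a,b):
    A=sum(np.eye(3)-np.outer(d,d) for o,d in(a,b)); v=sum((np.eye(3)-np.outer(d,d))@o for o,d in(a,b))
    x=np.linalg.solve(A,v); gap=[np.linalg.norm(np.cross(x-o,d))*2 for o,d in(a,b)]; return x,gap[0]
def blob(m,win):
    w=np.zeros(m.shape,np.uint8); x0,y0,x1,y1=win; w[y0:y1,x0:x1]=m[y0:y1,x0:x1]
    n,l,s,c=cv2.connectedComponentsWithStats(w); i=1+np.argmax(s[1:,4]); return (l==i).astype(np.uint8),s[i],c[i]
E
python3 - <<'E'
from h import *
import pickle
d=pickle.load(open("s0.pkl","rb"))
W={"side":((370,112,402,150),(355,172,385,202)),"top":((405,225,445,255),(322,228,358,258))}
r={}
for n,p in d.items():
    c=p["color"].astype(int); blk=(c.max(2)<50); yel=(c[...,0]>90)&(c[...,2]<0.45*c[...,0])
    for k,m,w in(("handle",blk,W[n][0]),("cap",yel,W[n][1])):
        b,s,ce=blob(m.astype(np.uint8),w); r[n,k]=ce; ct=cv2.findContours(b,0,1)[0][0]
        print(n,k,s,ce,cv2.minAreaRect(ct)); 
    o,dd=ray(p,(320,200)); print("view dir",dd)
for k in("handle","cap"): print(k,tri(ray(d["side"],r["side",k]),ray(d["top"],r["top",k])))
# enlarged crops
a=cv2.resize(d["top"]["color"][215:285,290:450],None,fx=5,fy=4.2857*5/4.2857,interpolation=2)[:,:,::-1]
b=cv2.resize(d["side"]["color"][110:160+20,310:430-0],None,fx=4,fy=4,interpolation=2)[:,:,::-1]
b=cv2.copyMakeBorder(b[:240],0,0,0,a.shape[1]-b.shape[1],0)
cv2.imwrite("pics/crop0.png",np.vstack([a,b])[:600])
E
```

```text
side handle [383 121  10  26 214] [387.3785 133.1729] ((387.35150146484375, 133.4851531982422), (8.756327629089355, 25.373449325561523), 5.710593223571777)
side cap [361 177  16  14 150] [369.1533 182.88  ] ((369.5000305175781, 183.00003051757812), (14.849241256713867, 12.020814895629883), 45.0)
view dir [ 0.2171 -0.7327 -0.645 ]
top handle [412 233  26  21 272] [425.4301 240.8309] ((424.8794250488281, 243.07003784179688), (19.586782455444336, 24.82655906677246), 86.42366790771484)
top cap [331 235  16  18 204] [338.652  243.3382] ((339.0, 243.50001525878906), (16.099689483642578, 15.652474403381348), 63.43495178222656)
view dir [ 0.2251 -0.0238 -0.974 ]
handle (array([ 0.4956, -0.2392,  0.1359]), np.float64(0.0024827067192411028))
cap (array([ 0.5077, -0.0438,  0.1105]), np.float64(8.013458173670361e-05))
```

View pics/crop0.png

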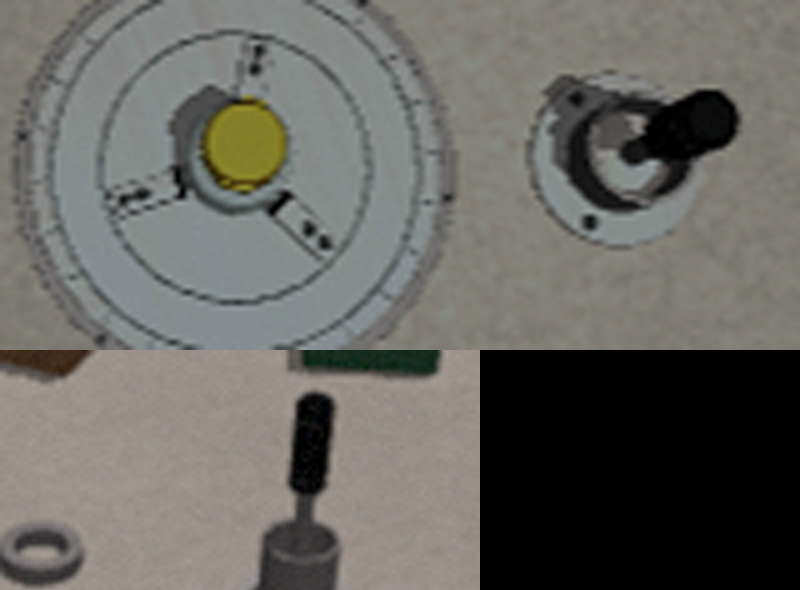

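The crop shows the setter upright in the sleeve: handle top near top-view pixel (432,238.5), sleeve base centre about (413,247). The cap's top disc is at about (339.3,242.8).

Run:
```python
from h import *
import pickle
d=pickle.load(open("s0.pkl","rb")); T,S=d["top"],d["side"]
# cap top disc: brighter yellow (lit, top face) per view
for n,w in(("top",(322,228,358,258)),("side",(355,172,385,202))):
    c=d[n]["color"].astype(int); yel=(c[...,0]>90)&(c[...,2]<0.45*c[...,0])
    x0,y0,x1,y1=w
    for y in range(y0,y1):
        xs=np.where(yel[y,x0:x1])[0]
        if len(xs): print(n,y,xs[0]+x0,xs[-1]+x0,c[y,(xs[0]+xs[-1])//2+x0])
# handle top
hs=tri(ray(S,(389,122.5)),ray(T,(432,238.6))); print("handle top",hs)
print("handle top plane .169",plane(T,(432,238.6),.169),plane(S,(389,122.5),.169))
# sleeve base ring bright contour, turntable contour in top image
g=cv2.cvtColor(T["color"],cv2.COLOR_RGB2GRAY)
for nm,w,z,th in(("base",(392,222,440,270),.006,135),("table",(285,195,390,300),.012,135)):
    b=np.zeros_like(g);x0,y0,x1,y1=w
    hsv=cv2.cvtColor(T["color"],cv2.COLOR_RGB2HSV)
    c=T["color"].astype(int); m=(c[...,2]-c[...,0]>-3)&(g>60)
    b,s,ce=blob(m.astype(np.uint8),w); ct=max(cv2.findContours(b,0,1)[0],key=len)
    h=cv2.convexHull(ct)[:,0]; P=np.array([plane(T,q,z)[:2] for q in h]); ctr,rad=cv2.minEnclosingCircle(P.astype(np.float32)); print(nm,s,ctr,rad)
```

```text
top 234 339 339 [132 125  49]
top 235 342 342 [118 116  39]
top 236 336 341 [137 132  40]
top 237 334 343 [132 129  40]
top 238 333 344 [130 126  39]
top 239 332 345 [132 129  42]
top 240 332 346 [131 127  40]
top 241 331 346 [132 128  39]
top 242 331 346 [130 127  40]
top 243 331 346 [131 128  40]
top 244 331 346 [131 127  40]
top 245 332 346 [131 128  41]
top 246 332 346 [132 128  41]
top 247 332 345 [130 127  40]
top 248 333 345 [133 130  42]
top 249 334 344 [132 130  41]
top 250 336 342 [135 133  42]
top 251 334 335 [95 93 23]
top 252 336 340 [140 143  44]
side 177 367 370 [146 123  49]
side 178 364 372 [168 141  21]
side 179 363 374 [170 141  26]
side 180 362 375 [165 136  18]
side 181 361 376 [165 137  18]
side 182 361 376 [162 133   9]
side 183 361 376 [166 137  20]
side 184 362 376 [167 140  25]
side 185 363 376 [166 139  24]
side 186 364 376 [138 113  12]
side 187 367 376 [100  84   6]
side 188 370 372 [94 77 12]
side 189 366 373 [86 70  0]
side 190 368 373 [96 80 13]
handle top (array([ 0.4957, -0.2458,  0.165 ]), np.float64(0.0010103584844805011))
handle top plane .169 [ 0.4947 -0.2445  0.169 ] [ 0.4955 -0.2388  0.169 ]
base [396 230  34  34 401] (0.49461328983306885, -0.2420615404844284) 0.044568803161382675
table [ 293  206   88   87 5142] (0.5069037675857544, -0.043229542672634125) 0.11305295675992966
```

```bash
cat >> h.py <<'E'
def shift(s,target): return rot(s["eef_rot"]).T@(np.array(target)-s["eef_pos"])
E
python3 - <<'E'
from h import *
from rig import ctrl
import pickle
d=pickle.load(open("s0.pkl","rb"))
print("cap top",tri(ray(d["side"],(368.7,182.0)),ray(d["top"],(338.7,243.1))))
for z in(.119,): print(plane(d["side"],(368.7,182.),z),plane(d["top"],(338.7,243.1),z))
s=ctrl.get_state(); print(rot(s["eef_rot"]),shift(s,(.495,-.242,.231)),shift(s,(.495,-.242,.122)))
E
```

```text
cap top (array([ 0.5085, -0.0438,  0.1129]), np.float64(0.0008917241187231951))
[ 0.5078 -0.0359  0.119 ] [ 0.5074 -0.0435  0.119 ]
[[ 0.9644  0.2646 -0.0002]
 [ 0.2646 -0.9644  0.001 ]
 [ 0.0001 -0.001  -1.    ]] [ 0.4133 -0.1854  0.    ] [ 0.4133 -0.1853  0.109 ]
```

The rows are not in the units I measure in: shifts go in shares of 0.8 m and turns go in shares of 4 rad. I convert before sending: 0.413 m is 0.5163, -0.185 m is -0.2313.

```bash
echo '{"dx":[0.0513,0.1025,0.155,0.2063,0.2575,0.31,0.3613,0.425,0.475,0.5163],"dy":[-0.0225,-0.0463,-0.0688,-0.0925,-0.115,-0.1388,-0.1625,-0.19,-0.2125,-0.2313],"dz":[0,0,0,0,0,0,0,0,0,0],"wx":[0,0,0,0,0,0,0,0,0,0],"wy":[0,0,0,0,0,0,0,0,0,0],"wz":[0,0,0,0,0,0,0,0,0,0],"finger_gap":[1,1,1,1,1,1,1,1,1,1]}' | python3 nudge.py
echo '{"dx":[0,0,0],"dy":[0,0,0],"dz":[0,0,0],"wx":[0,0,0],"wy":[0,0,0],"wz":[0,0,0],"finger_gap":[1,1,1]}' | python3 nudge.py
python3 - <<'E'
from h import *
from rig import ctrl
s=ctrl.get_state(); print(s["clock"],s["eef_pos"],s["joint_pos"],shift(s,(.495,-.242,.122)))
for n in("top","side"): cv2.imwrite(f"pics/{n}1.png",ctrl.snapshot(n)["color"][:,:,::-1])
a=cv2.imread("pics/top1.png")[170:300,330:500];b=cv2.imread("pics/side1.png")[60:190,310:480]
cv2.imwrite("pics/m1.png",cv2.resize(np.hstack([a,b]),None,fx=2.35,fy=2.35))
E
```

```text
clock: 1.1
eef_pos: [0.4965, -0.2405, 0.231]
eef_rot: [-0.0, 0.991, 0.134, -0.0]
contact_force: [-0.5, -0.1, 0.4]
grip_width: 0.999
gripper_force: 0.0
clock: 1.4
eef_pos: [0.4942, -0.2433, 0.2311]
eef_rot: [-0.0, 0.991, 0.133, -0.0]
contact_force: [-0.4, -0.6, 0.0]
grip_width: 1.001
gripper_force: 0.0
1.4 [ 0.4942 -0.2433  0.2311] [-0.5239  0.3022  1.5184 -0.0002  1.3214  0.7799] [ 0.0012 -0.001   0.1091]
```

View pics/m1.png

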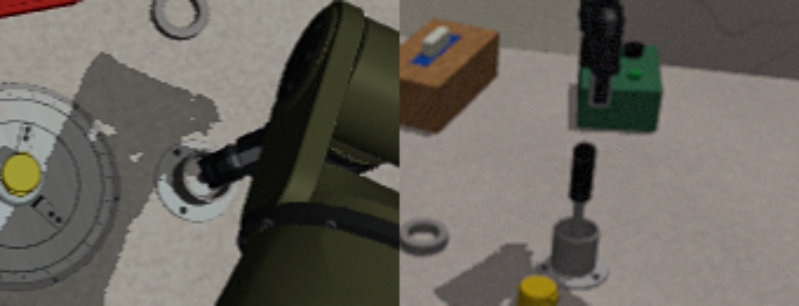

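The picture shows the gripper above the setter, which stands undisturbed: the near fingertip in the side view is at about (395,103) and the handle is at (388,133). I'll check the alignment by projection.

Run:
```python
from h import *
import pickle
d=pickle.load(open("s0.pkl","rb"))
def proj(p,X):
    M=rot(p["attitude"]).T; return cv2.projectPoints(np.array([X],float),cv2.Rodrigues(M)[0],-M@p["origin"],p["K"],p["distortion"])[0].ravel()
S,T=d["side"],d["top"]
for o in(.0425,.057): print(proj(S,np.array([.4942,-.2425,.244])+o*np.array([-.2646,.9644,0])))
for z in(.171,.135,.104): print(z,proj(S,(.495,-.242,z)),proj(T,(.495,-.242,z)))
```

```text
[394.5612 103.6836]
[395.3084 106.4772]
0.171 [389.4262 121.2717] [431.1036 238.4624]
0.135 [388.1794 133.0309] [426.4998 240.4805]
0.104 [387.1452 142.7843] [422.8251 242.091 ]
```

Converted, 0.109 m is 0.1363, 0.1 m is 0.125.

```bash
echo '{"dx":[0,0,0,0,0,0,0],"dy":[0,0,0,0,0,0,0],"dz":[0.0375,0.075,0.1063,0.125,0.1363,0.1363,0.1363],"wx":[0,0,0,0,0,0,0],"wy":[0,0,0,0,0,0,0],"wz":[0,0,0,0,0,0,0],"finger_gap":[1,1,1,1,1,1,1]}' | python3 nudge.py
echo '{"dx":[0,0,0,0,0,0,0,0],"dy":[0,0,0,0,0,0,0,0],"dz":[0,0,0,0,0,0,0,0],"wx":[0,0,0,0,0,0,0,0],"wy":[0,0,0,0,0,0,0,0],"wz":[0,0,0,0,0,0,0,0],"finger_gap":[0,0,0,0,0,0,0,0]}' | python3 nudge.py 80
echo '{"dx":[0,0],"dy":[0,0],"dz":[0,0],"wx":[0,0],"wy":[0,0],"wz":[0,0],"finger_gap":[0,0]}' | python3 nudge.py
```

```text
clock: 2.2
eef_pos: [0.495, -0.2432, 0.1231]
eef_rot: [0.0, 0.991, 0.133, 0.0]
contact_force: [-1.0, -0.4, -0.2]
grip_width: 1.001
gripper_force: 0.0
clock: 3.0
eef_pos: [0.4951, -0.2427, 0.1227]
eef_rot: [0.0, 0.991, 0.134, 0.0]
contact_force: [-1.3, 0.5, 6.5]
grip_width: 0.298
gripper_force: 79.0
clock: 3.2
eef_pos: [0.4951, -0.2427, 0.1227]
eef_rot: [0.0, 0.991, 0.134, 0.0]
contact_force: [-0.7, 1.0, 5.3]
grip_width: 0.296
gripper_force: 79.0
```

Converted, -0.16 m is -0.2, -0.15 m is -0.1875.

```bash
echo '{"dx":[0,0,0,0,0,0,0,0,0,0],"dy":[0,0,0,0,0,0,0,0,0,0],"dz":[-0.0125,-0.0375,-0.0688,-0.1,-0.1313,-0.1625,-0.1875,-0.2,-0.2,-0.2],"wx":[0,0,0,0,0,0,0,0,0,0],"wy":[0,0,0,0,0,0,0,0,0,0],"wz":[0,0,0,0,0,0,0,0,0,0],"finger_gap":[0,0,0,0,0,0,0,0,0,0]}' | python3 nudge.py
python3 - <<'E'
from h import *
from rig import ctrl
import pickle
s=ctrl.get_state(); print(s["eef_pos"],s["contact_force"],s["grip_width"])
d={n:ctrl.snapshot(n) for n in("top","side")}; pickle.dump(d,open("s2.pkl","wb"))
a=d["top"]["color"][170:300,320:490];b=d["side"]["color"][60:190,310:480]
cv2.imwrite("pics/m2.png",cv2.resize(np.hstack([a,b])[:,:,::-1],None,fx=2.35,fy=2.35))
E
```

```text
clock: 4.2
eef_pos: [0.4946, -0.2426, 0.2813]
eef_rot: [-0.0, 0.991, 0.133, -0.001]
contact_force: [-0.1, 0.5, -1.6]
grip_width: 0.295
gripper_force: 78.7
[ 0.4946 -0.2426  0.2813] [-0.0611  0.5086 -1.601 ] 0.29492969522644774
```

View pics/m2.png

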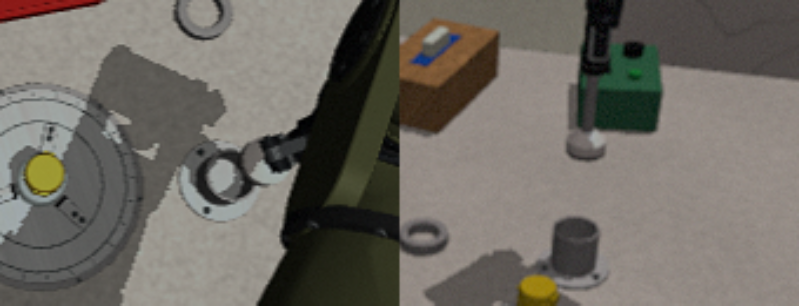

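The setter is out of the sleeve and upright, with its foot at about side pixel (389,121), top pixel (433,240). Next I carry it over the cap.

Converted, -0.1886 m is -0.2358, -0.13 m is -0.1625.

```bash
echo '{"dx":[0.0075,0.0175,0.03,0.0425,0.0563,0.0688,0.0763,0.0813,0.0813,0.0813],"dy":[-0.0213,-0.0525,-0.0875,-0.125,-0.1625,-0.1975,-0.2225,-0.2358,-0.2358,-0.2358],"dz":[0,0,0,0,0,0,0,0,0.0188,0.0413],"wx":[0,0,0,0,0,0,0,0,0,0],"wy":[0,0,0,0,0,0,0,0,0,0],"wz":[0,0,0,0,0,0,0,0,0,0],"finger_gap":[0,0,0,0,0,0,0,0,0,0]}' | python3 nudge.py
echo '{"dx":[0,0,0],"dy":[0,0,0],"dz":[0,0,0],"wx":[0,0,0],"wy":[0,0,0],"wz":[0,0,0],"finger_gap":[0,0,0]}' | python3 nudge.py
python3 - <<'E'
from h import *
from rig import ctrl
import pickle
s=ctrl.get_state(); print(s["eef_pos"],s["contact_force"],s["grip_width"],shift(s,(.5075,-.0435,.2405)))
d={n:ctrl.snapshot(n) for n in("top","side")}; pickle.dump(d,open("s3.pkl","wb"))
a=d["top"]["color"][190:290,300:400];b=d["side"]["color"][130:230,320:420]
cv2.imwrite("pics/m3.png",cv2.resize(np.hstack([a,b])[:,:,::-1],None,fx=4,fy=4,interpolation=2))
E
```

```text
clock: 5.3
eef_pos: [0.5077, -0.0431, 0.2491]
eef_rot: [0.0, 0.991, 0.134, 0.0]
contact_force: [-0.3, 0.3, -3.3]
grip_width: 0.293
gripper_force: 79.0
clock: 5.6
eef_pos: [0.5079, -0.0438, 0.2502]
eef_rot: [0.0, 0.991, 0.133, 0.001]
contact_force: [-0.1, 0.6, -1.1]
grip_width: 0.292
gripper_force: 78.9
[ 0.5079 -0.0438  0.2502] [-0.0659  0.6492 -1.1433] 0.29228104928906634 [-0.0003 -0.0004  0.0097]
```

View pics/m3.png

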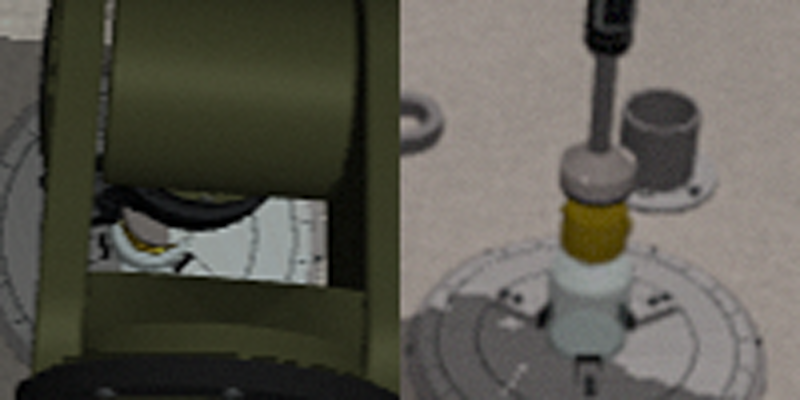

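The setter's foot is right above the cap. In the side view the foot centre is near (369.5,174) and the cap centre near (369,188). In the top view the foot's left edge is near (330.5,243), with a sliver of the cap below it.

Run:
```python
from h import *
import pickle
d=pickle.load(open("s3.pkl","rb"))
def proj(p,X):
    M=rot(p["attitude"]).T; return cv2.projectPoints(np.array(X,float),cv2.Rodrigues(M)[0],-M@p["origin"],p["K"],p["distortion"])[0][:,0]
t=np.linspace(0,6.283,72)
def ring(c,r,z): return np.c_[c[0]+r*np.cos(t),c[1]+r*np.sin(t),0*t+z]
c=(.5077,-.0436)
for nm,r,z in(("foot bottom",.022,.1335),("foot top",.022,.1495),("cap top",.02,.119),("cap bottom",.02,.09)):
    for n in d:
        q=proj(d[n],ring(c,r,z)); print(nm,n,q.min(0),q.max(0))
c=d["side"]["color"].astype(int)
for y in range(164,200): print(y,"".join("Y" if v[2]<.45*v[0] and v[0]>60 else "#" if v.sum()>390 else "+" if v.sum()>250 else "." for v in c[y,352:386]))
c=d["top"]["color"].astype(int)
for y in range(238,258): print(y,c[y,326:346].sum(1),"".join("Y" if v[2]<.5*v[0] and v[0]>50 else "." for v in c[y,326:346]))
```

```text
foot bottom top [329.4063 232.5975] [348.7756 251.9308]
foot bottom side [360.4167 169.7492] [379.1001 180.9181]
foot top top [329.6169 231.5812] [349.3439 251.2624]
foot top side [360.757  164.3036] [379.6355 175.3997]
cap top top [330.0884 234.3437] [347.4119 251.6424]
cap top side [360.9532 175.0848] [377.7799 185.2937]
cap bottom top [329.7099 236.0143] [346.4908 252.7842]
cap bottom side [360.3493 184.5147] [376.8695 194.8244]
164 ##############+.....+#+...........
165 #############++.....+#+...........
166 ##########+++++......+++..........
167 #########++++++......++++.........
168 ########+++++++++..+++++#+........
169 ########+++++++++++++++++#+.......
170 ########+++++++++++++++++++.......
171 ########+++++++++++++++++++.......
172 #######++++++++++++++++++++.......
173 #######+.+++++++++++++++++........
174 #######+..++++#+++++++++++........
175 #######+...++++++++++++++.........
176 #######+.....+++++++++++..........
177 ########+...++.++++++++......+....
178 ########+....++.+++++.+...++++.+++
179 #########+.....+++++.....+##+++###
180 #########+YY.............+########
1
[... 2136 characters left out ...]
0 148 179 136  99 162
 322 446] ........YYY.........
252 [ 25 151 209 232 364 431 439 356 195 120 127 199 227 292 290 190 351 455
 466 439] .........YYYYYY.....
253 [ 13 177 246 200 273 359 421 434 444 452 413 301 185 199 367 450 440 432
 376 288] ....................
254 [ 64 199 255 202 199 259 334 407 440 431 440 438 451 450 447 448 425 368
 368 298] ....................
255 [279 287 279 256 243 233 227 282 328 383 423 440 437 439 411 330 265 251
 179  70] ....................
256 [276 277 283 275 360 400 301 242 238 270 269 272 250 265 290 281 270 183
  67  20] ....................
257 [235 241 249 234 324 408 435 423 328 261 251 302 298 347 405 462 459 247
   1 316] ....................
```

Converted, 0.01 m is 0.0125, 0.008 m is 0.01.

```bash
echo '{"dx":[0,0,0,0],"dy":[0,0,0,0],"dz":[0.005,0.01,0.0125,0.0125],"wx":[0,0,0,0],"wy":[0,0,0,0],"wz":[0,0,0,0],"finger_gap":[0,0,0,0]}' | python3 nudge.py 100
echo '{"dx":[0,0,0,0],"dy":[0,0,0,0],"dz":[0.0013,0.0025,0.0038,0.0038],"wx":[0,0,0,0],"wy":[0,0,0,0],"wz":[0,0,0,0],"finger_gap":[0,0,0,0]}' | python3 nudge.py
echo '{"dx":[0,0,0],"dy":[0,0,0],"dz":[0.0013,0.0025,0.0025],"wx":[0,0,0],"wy":[0,0,0],"wz":[0,0,0],"finger_gap":[0,0,0]}' | python3 nudge.py
```

```text
clock: 6.1
eef_pos: [0.5075, -0.0436, 0.2388]
eef_rot: [-0.0, 0.991, 0.133, -0.0]
contact_force: [-0.6, -0.3, -1.4]
grip_width: 0.291
gripper_force: 98.1
clock: 6.5
eef_pos: [0.5076, -0.0436, 0.2362]
eef_rot: [-0.0, 0.991, 0.133, -0.0]
contact_force: [-0.3, -0.6, -1.5]
grip_width: 0.292
gripper_force: 98.1
clock: 6.8
eef_pos: [0.5078, -0.0437, 0.2347]
eef_rot: [0.0, 0.991, 0.133, 0.0]
contact_force: [0.5, -0.1, 3.0]
grip_width: 0.29
gripper_force: 98.5
```

Contact is at TCP z ≈ 0.235, as expected (foot ≈ 0.118). I'll press on in small steps.

Converted, 0.0015 m is 0.0019, 0.001 m is 0.0013.

```bash
for i in 1; do echo '{"dx":[0,0],"dy":[0,0],"dz":[0.0013,0.0019],"wx":[0,0],"wy":[0,0],"wz":[0,0],"finger_gap":[0,0]}' | python3 nudge.py; echo '{"dx":[0,0],"dy":[0,0],"dz":[0.0013,0.0019],"wx":[0,0],"wy":[0,0],"wz":[0,0],"finger_gap":[0,0]}' | python3 nudge.py; echo '{"dx":[0,0],"dy":[0,0],"dz":[0.0013,0.0013],"wx":[0,0],"wy":[0,0],"wz":[0,0],"finger_gap":[0,0]}' | python3 nudge.py;done | grep -E "pos|contact"
```

```text
eef_pos: [0.5075, -0.0436, 0.2325]
contact_force: [0.3, -0.8, -2.0]
eef_pos: [0.5074, -0.0436, 0.2308]
contact_force: [-0.6, -0.3, -2.1]
eef_pos: [0.5075, -0.0436, 0.23]
contact_force: [0.1, 0.6, -1.7]
```

Converted, 0.001 m is 0.0013.

```bash
(echo '{"dx":[0,0],"dy":[0,0],"dz":[0.0013,0.0013],"wx":[0,0],"wy":[0,0],"wz":[0,0],"finger_gap":[0,0]}' | python3 nudge.py; echo '{"dx":[0,0],"dy":[0,0],"dz":[0.0013,0.0013],"wx":[0,0],"wy":[0,0],"wz":[0,0],"finger_gap":[0,0]}' | python3 nudge.py; echo '{"dx":[0,0],"dy":[0,0],"dz":[0.0013,0.0013],"wx":[0,0],"wy":[0,0],"wz":[0,0],"finger_gap":[0,0]}' | python3 nudge.py) | grep -E "pos|contact"
python3 - <<'E'
from h import *
from rig import ctrl
p=ctrl.snapshot("side")["color"]
cv2.imwrite("pics/m4.png",cv2.resize(p[130:230,320:420][:,:,::-1],None,fx=5,fy=5,interpolation=2))
E
```

```text
eef_pos: [0.5076, -0.0436, 0.2291]
contact_force: [0.4, 0.1, -2.2]
eef_pos: [0.5078, -0.0436, 0.2288]
contact_force: [-1.1, -0.1, 3.5]
eef_pos: [0.5081, -0.0436, 0.2287]
contact_force: [-1.8, 0.5, 12.1]
```

View pics/m4.png

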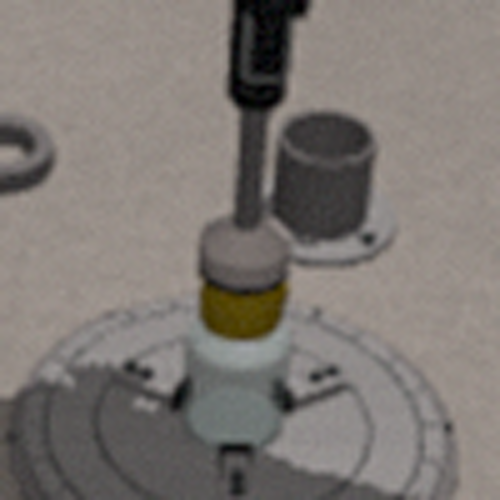

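The cap sits lower on the bottle, level and centred under the foot (foot about (369,182), cap about (369,192) in the full picture), and the bottle is upright. The contact height matches the fully home position. I'll firm up the push.

Converted, 0.0015 m is 0.0019, 0.0008 m is 0.001.

```bash
(echo '{"dx":[0,0,0,0],"dy":[0,0,0,0],"dz":[0.001,0.0019,0.0019,0.0019],"wx":[0,0,0,0],"wy":[0,0,0,0],"wz":[0,0,0,0],"finger_gap":[0,0,0,0]}' | python3 nudge.py; echo '{"dx":[0,0,0,0],"dy":[0,0,0,0],"dz":[0,0,0,0],"wx":[0,0,0,0],"wy":[0,0,0,0],"wz":[0,0,0,0],"finger_gap":[0,0,0,0]}' | python3 nudge.py)
```

```text
clock: 8.45
eef_pos: [0.5086, -0.0436, 0.2286]
eef_rot: [0.001, 0.991, 0.134, 0.002]
contact_force: [-4.5, 1.4, 23.7]
grip_width: 0.292
gripper_force: 100.9
clock: 8.85
eef_pos: [0.5086, -0.0437, 0.2287]
eef_rot: [0.001, 0.991, 0.134, 0.002]
contact_force: [-3.8, 1.7, 22.9]
grip_width: 0.293
gripper_force: 100.9
```

```bash
python3 -c "
from rig import ctrl
s=ctrl.get_state();print(s['eef_pos'],s['contact_force']);print(ctrl.hand_in())"
```

```text
[ 0.50859591 -0.04365815  0.22865926] [-3.82670645  1.69451589 22.89427991]
the job is handed in; nothing more can be done
None
```

I handed the job in at about 9 s: the cap is snapped home on the upright bottle, the setter is still gripped and pressing it down with about 23 N, and the arm stayed clear of the gauges and the cap tray.

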